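# Weigh a valve body on the spring scale

### The arm

A 6-joint arm with a two-finger parallel gripper is mounted at the origin on the work surface. World frame = base frame: x ahead of the robot, y to its left, z up, the work surface at z = 0. Lengths are in m, angles in rad, forces in N, time in s.
With the tool pointing down it reaches from about 0.325 to 0.9 m from the base axis. Payload 6.1 kg.
Tool frame: the origin (TCP) lies at the very end of the fingers, on their centre line; the grasp point (between the pads) lies manip.pinch_z behind it (manip.pinch_z is the distance from the TCP to the grasp point, in m); z points along the fingers, x is the direction in which the jaws open and shut, and the axes are right-handed (so a half turn about z gives the same grasp; the last joint's range is limited). The gripper opens to 85 mm and grips with 20 to 120 N. Pads are 22 mm wide; open, the fingers measure 114 mm over their backs; the gripper's body (76 mm by 85 mm) begins 54 mm behind the grasp point. The pads swing forward as they close: fully open they stand 13 mm farther back than shut.
Start: joints at [-1.445, 0.22, 1.526, -0, 1.395, -0.126], TCP at [0.156, -0.605, 0.231] pointing down, gripper open.
Joint ranges: [-2.98, 2.98], [-0.91, 2.08], [0.09, 2.57], [-1.24, 4.39], [0.2, 2.65], [-2.68, 2.68]. Speed limits (rad/s): [2.57, 2.57, 3.01, 3.14, 3.14, 3.14].

### API

Orientations are given as a unit quaternion [x, y, z, w].
In Python, from plant import sensors, cams, sign_off, manip gives the robot as it stands. The module is installed in compiled form; this text tells all that it offers.
- The arm moves only by the tool move_arm, never from a script. Its argument "targets" is a list of rows, each a list of 2 entries, a list of its own where there are three numbers: the shift along the tool's x, y, z in cm, then the turn about the tool's z in rad. In form: [[[dx, dy, dz], turn], ...]. A call has exactly 10 rows; each row shifts and turns the commanded pose from where the row before left it, along the tool's axes as they then stand; what a row does not reach is not made up. A row lasts 1/12 s, in which the tool goes at most 41.7 mm and 7.16 degrees, less where a joint would pass 70% of its speed; a pose out of reach is approached as far as the arm can. A call is refused whole if a number of a shift passes 4.17 or a number of a turn 0.125, either way. A call with a gripper value outside its range is refused whole. "claw" is the closure, from 0 (fully open) to 1 (shut), set as the call begins (left out, the last holds). The fingers move at their own pace and stop on an object; "force" is the grip in N (left out, the last holds). Time passes only in rows, so rows that do not move let the fingers close, or fill a call up. It gives the time, the measured TCP pose, the force and the opening at its end, in the units of the state.
- sensors.get_obs(): the state, without advancing time (a new reading comes with each control period).
- cams.camera(name): name is "scene" or "top" or "wrist"; returns a dict with "img" (400x640x3 uint8, blue, green, red), "fx", "fy", "cx", "cy" (pixels), "k1" (the pictures are not rectified: a ray, as slopes to the right and down, at radius r is drawn at 1 + k1 r^2 times it, then the intrinsics apply), "view" (4x4, takes a point from world to camera coordinates); the wrist camera has in their place "tool_from_camera" (4x4, takes a point from camera to tool coordinates, whose origin is the TCP and whose axes are the tool frame's). Camera axes: x right, y down, z forward; pixel columns grow to the right and rows downward; lengths in m; the calibration is good to about 2 mm. A picture is of the moment at which its call begins: read the wrist's pose just before it. There is no depth.
- sign_off(): hands the job in, once; it reports no verdict.
The state is a dict: "t": time; "joints": joint angles; "joint_vel": joint speeds; "tau": joint torques, N m; "ee_pos": TCP position; "eef_rot": TCP orientation; "contact_force": force on the tool from outside, world axes, zero at the start; "moment": the same for the moment, N m; "gripper_width": finger opening in m.
Only numpy, scipy, OpenCV 4.12 (cv2) and the standard library are available. Lean on these libraries where they do the work, as an engineer would, in place of code of your own. Each camera call takes 0.05 s, during which the arm holds its last target.

### The job

Pick up the bare aluminium valve body from its nest and hang it by its eye bolt on the hook of the spring scale. Ease its whole weight slowly onto the spring before you let go, so that the pointer neither jerks nor bounces and the scale is not overloaded, then let go, back away and leave it hanging level and still so that the weight can be read. Leave the other things on the table where they are.

Things in the scene. Friction and masses are not known exactly. Their poses are not given: they have to be found in the camera images.
- valve: Part to weigh: bright aluminium spool-valve body, brass end plugs, steel eye bolt on top, lying level in its nest. Origin: centre of underside; x along its length, z up. Middle block 70 x 44 x 46 mm (x, y, z); from |x| = 34 to 86 mm each end is a flat-sided bar 34 mm wide, 34 mm high, flush below; plugs reach |x| = 95. Alike end for end. Centre of mass near (0, 0, 23). Mass varies, 0.22-0.58 kg.
- eye_top (a point): On the valve body's eye bolt: uppermost point of the inside of its ring, where it hangs from a hook; (0, 0, 86 mm) in the valve's frame, same axes. The ring is of 6 mm round steel, 28 mm inside, 40 mm outside diameter, upright in the y-z plane, so its hole runs along x and its hole's centre is 14 mm below this point.
- hook_saddle (a point): Hook of the spring scale: upper side of the wire at the bottom of its bend, where a hung eye rests; 200 mm above the table when empty. z up; x points away from the open side. Wire 5 mm thick, in the x-z plane; bend 17 mm wide inside; its underside is 5 mm below this point. At +x the wire rises at x = 11 mm to 25 mm up, slants back to x = 0 at 42 mm up, then goes straight up as a rod.
- hook_tip (a point): Top of the hook's free, upward tip, 11 mm to -x of hook_saddle and 12.5 mm above it; same axes. The eye goes on over it from the -x side with its hole along x, then down into the bend.
- tube_end (a point): Centre of the lower end of the scale's clear tube (31 mm diameter with red end caps, 200 mm long), 148 mm above the empty hook's saddle; z up along the tube. The scale hangs freely from a pivot 365 mm above the empty saddle and gives way sideways when pushed.
- pointer (a joint): How far the scale's spring is drawn out, m: 0 empty, grows as the hook is pulled down; stop at 0.095. 80 N per m (12.3 mm for each 100 g), lightly damped: a load let go off balance bounces for seconds. A red disc in the tube shows it.
- stand: Weighing stand, fixed: aluminium base plate 12 mm thick, from -50 to +165 mm in its x and y; upright 44 x 60 mm column at x = y = 115 mm, 615 mm high; bar 590 mm up from the column to above the origin, from which the scale hangs. Origin on the table straight below the empty hook; x, y, z as the hook's.
- nest: Fixed dark steel nest 90 x 90 x 12 mm under the valve's middle, with two rails 10 mm high, 50 mm long in x, one along each long side of the middle block; the valve's ends overhang it. Axes as the valve's at the start. Origin: centre of underside, on a perforated aluminium plate 10 mm thick.
- check_weight: Bystander: brass 38 mm check weight, 58 mm high, on the stand's base plate. Origin at the centre of its underside.
- valve_blank: Bystander: black anodised valve body without an eye bolt, 190 x 44 x 46 mm. Origin at the centre of its underside.
- shaft: Bystander: turned steel shaft, 24 mm thick and 250 mm long with a 36 mm head, lying along its x on two V-blocks. Origin on its axis.
- cleaner: Bystander: white bottle with a red cap, 60 mm wide, 150 mm high. Origin at the centre of its underside.
- driver: Bystander: screwdriver with an orange handle, lying. Origin under its middle.
Not all that is in view belongs to the job. Of the things like the valve, leave any that is blue; of the rest the larger one is meant.

How it is judged:
By the outcome, as a careful person would: the job done as asked, in the order asked, and still so for the second after the job is handed in, with the robot touching nothing.
It also fails if it takes over 58 s, if anything falls off the work surface, if the arm or the gripper's body presses on something with over 40 N, if the wrist force passes 120 N, or if a joint passes its speed limit or range.

## Working session

There is one attempt and no reset: what is moved stays moved. The work goes in short steps, Python scripts to look and compute and a tool call to move; the robot and the scene stay as the last step left them, time stands still between calls to the robot, and variables do not carry over. Pictures are saved under pics/ and viewed, and the job is handed in when it is done.

Besides the shell and the picture viewer there is one more tool, called after "Emit:" as name(argument=value, ...), one argument or row to a line, values as JSON. move_arm: Moves the arm, as the interface text tells. Its arguments: {"type":"object","properties":{"targets":{"type":"array","items":{"type":"array"}},"claw":{"type":"number"},"force":{"type":"number"}},"required":["targets"]}

```bash
mkdir -p pics; ls
python3 - <<'E'
from plant import sensors, cams, manip
import cv2
print(sensors.get_obs()); print(manip.pinch_z)
for n in ("scene","top","wrist"):
    c=cams.camera(n); cv2.imwrite(f"pics/{n}0.png",c["img"])
    print(n,{k:v for k,v in c.items() if k!="img"})
E
```

```text
pics
{'t': 0.0, 'joints': array([-1.44510835e+00,  2.21216134e-01,  1.52760345e+00, -1.87553911e-05,
        1.39468540e+00, -1.26105808e-01]), 'joint_vel': array([-0.00124614,  0.00026219, -0.00029445, -0.00084749,  0.0003793 ,
        0.00139214]), 'tau': array([ 2.16234286e-03, -4.96891093e+01, -3.89390767e+01, -2.23299794e-04,
        1.12000623e-02, -2.11633949e-05]), 'ee_pos': array([ 0.15562494, -0.60469931,  0.23020947]), 'eef_rot': array([ 7.90298563e-01, -6.12721198e-01, -6.82499603e-04, -6.69727399e-04]), 'contact_force': array([0.30644371, 0.36652303, 0.5112774 ]), 'moment': array([ 0.02734909,  0.09433486, -0.01674192]), 'gripper_width': 0.08525867562717242}
0.0187
scene {'fx': 507.74548012237994, 'fy': 507.74548012237994, 'cx': 311.4864164206088, 'cy': 201.70817200056297, 'k1': -0.12496017494151597, 'view': array([[-0.96502552,  0.26166007,  0.0161169 ,  0.50096745],
       [ 0.15539832,  0.62046948, -0.76868003,  0.12584429],
       [-0.21113291, -0.73929131, -0.63943041,  2.02216593],
       [ 0.        ,  0.        ,  0.        ,  1.        ]])}
top {'fx': 432.242832
[... 166 characters left out ...]
, -0.06229079],
       [-0.99783049, -0.0090552 , -0.06520974,  0.52537462],
       [ 0.06513514,  0.00830312, -0.99784191,  1.51980242],
       [ 0.        ,  0.        ,  0.        ,  1.        ]])}
wrist {'fx': 310.6439249015137, 'fy': 310.6439249015137, 'cx': 321.13938925940056, 'cy': 199.36441617149575, 'k1': -0.031160604337593593, 'tool_from_camera': array([[ 9.99999390e-01, -1.95186366e-04,  1.08744052e-03,
        -1.35517138e-05],
       [-9.58788976e-05,  9.65225397e-01,  2.61419059e-01,
        -6.70747616e-02],
       [-1.10065064e-03, -2.61419004e-01,  9.65224789e-01,
        -1.43459843e-01],
       [ 0.00000000e+00,  0.00000000e+00,  0.00000000e+00,
         1.00000000e+00]])}
```

View pics/scene0.png

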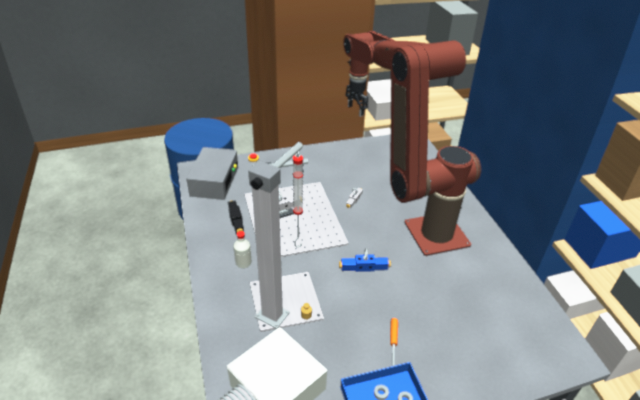

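View pics/top0.png

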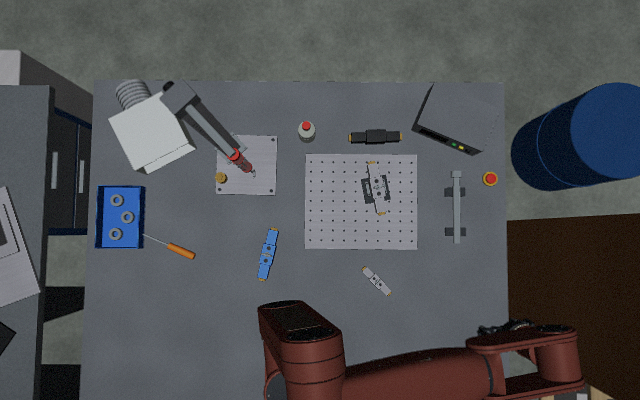

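View pics/wrist0.png

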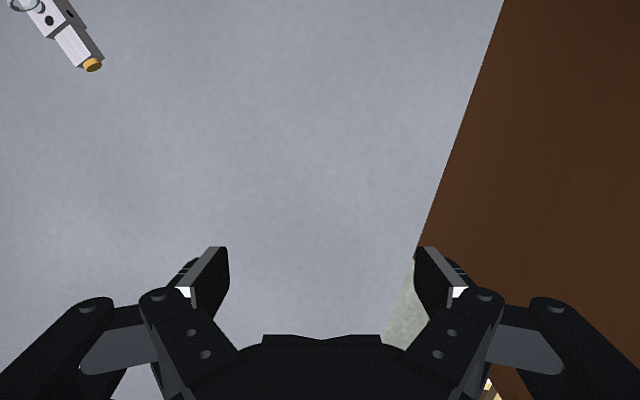

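The top view shows four valve-like bodies:
- the bare one in the dark nest, about (376,188)
- a blue one at (268,254)
- a small silver one lying loose at (377,281)
- the black blank at (376,136)

The one in the nest fits: it's bare metal, the largest non-blue one with an eye, and it's in a nest. The scale hook is near (250,172). I'll enlarge both areas to confirm.

Run:
```python
import cv2
a=cv2.imread("pics/top0.png"); 
cv2.imwrite("pics/c1.png",cv2.resize(a[145:305,320:430],None,fx=4.5,fy=3.7,interpolation=2)[:600])
cv2.imwrite("pics/c1.png",cv2.resize(a[150:300,330:430],None,fx=4,fy=4,interpolation=2))
cv2.imwrite("pics/c2.png",cv2.resize(a[125:205,205:295],None,fx=7,fy=7,interpolation=2))
b=cv2.imread("pics/scene0.png"); cv2.imwrite("pics/c3.png",cv2.resize(b[145:265,230:350],None,fx=5,fy=5,interpolation=2))
```

```text
(no output)
```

View pics/c1.png

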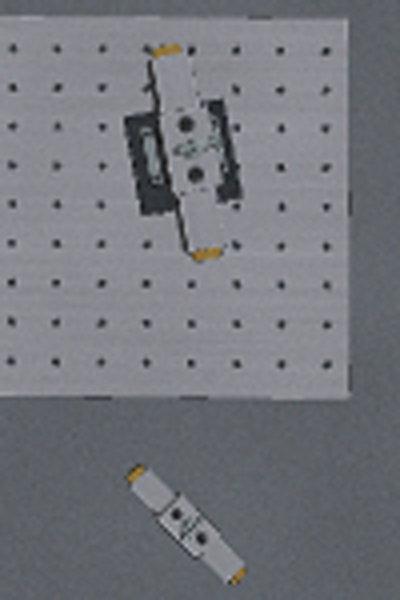

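View pics/c2.png

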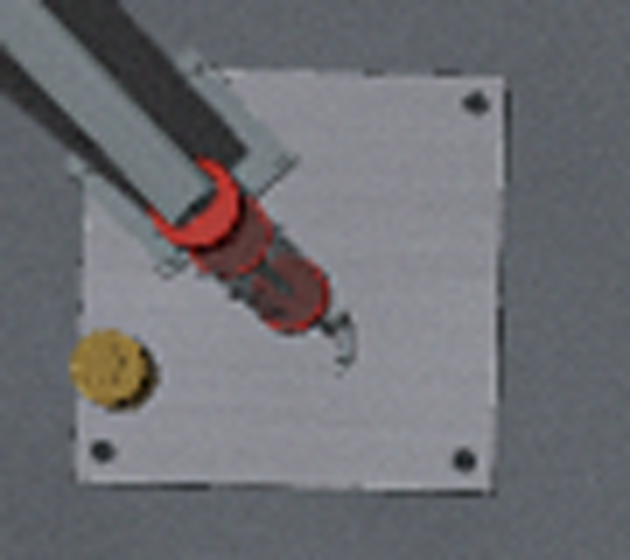

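View pics/c3.png

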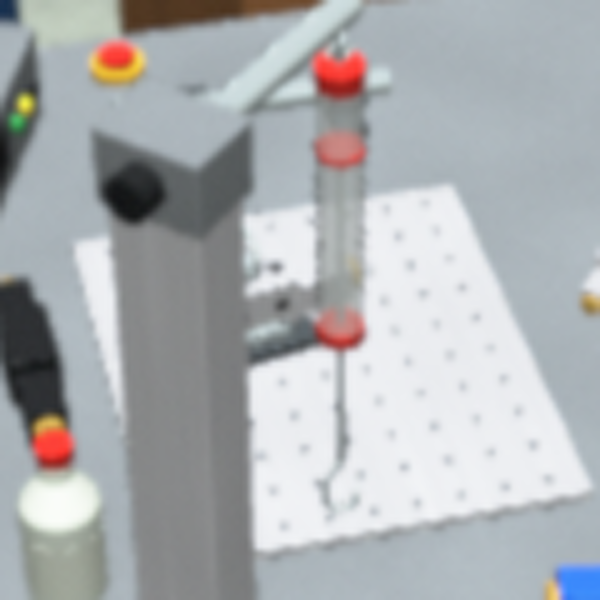

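The crop confirms it: bare valve with brass plugs and eye in the dark nest, with a much smaller silver one below it. Now I'll measure the valve and the stand.

```bash
cat > h.py <<'E'
import numpy as np, cv2
from scipy.spatial.transform import Rotation as R
def slopes(c,uv):
    K=np.array([[c["fx"],0,c["cx"]],[0,c["fy"],c["cy"]],[0,0,1]])
    return cv2.undistortPoints(np.array(uv,float).reshape(-1,1,2),K,np.array([c["k1"],0,0,0.]))[:,0]
def cam_from(c,o=None):
    if "view" in c: return np.linalg.inv(c["view"])
    T=np.eye(4);T[:3,:3]=R.from_quat(o["eef_rot"]).as_matrix();T[:3,3]=o["ee_pos"]
    return T@c["tool_from_camera"]
def rays(c,uv,o=None):
    s=slopes(c,uv);T=cam_from(c,o)
    d=np.c_[s,np.ones(len(s))]@T[:3,:3].T
    return T[:3,3],d
def onplane(c,uv,z,o=None):
    p,d=rays(c,uv,o); return p+d*((z-p[2])/d[:,2])[:,None]
def proj(c,P,o=None):
    T=np.linalg.inv(cam_from(c,o));q=np.atleast_2d(P)@T[:3,:3].T+T[:3,3]
    s=q[:,:2]/q[:,2:];r=(s**2).sum(1,keepdims=True);s=s*(1+c["k1"]*r)
    return s*[c["fx"],c["fy"]]+[c["cx"],c["cy"]]
def yaw(o): 
    m=R.from_quat(o["eef_rot"]).as_matrix(); return np.arctan2(m[1,0],m[0,0])
def brass(img,roi):
    x0,y0,x1,y1=roi;h=cv2.cvtColor(img,cv2.COLOR_BGR2HSV)
    m=cv2.inRange(h,(12,110,90),(32,255,255));k=np.zeros_like(m);k[y0:y1,x0:x1]=m[y0:y1,x0:x1]
    n,_,st,ce=cv2.connectedComponentsWithStats(k)
    return [(ce[i].round(1),st[i]) for i in range(1,n) if st[i,4]>5]
E
python3 - <<'E'
from h import *
from plant import sensors,cams
c=cams.camera("top")
b=brass(c["img"],(355,150,400,225));print(b)
P=onplane(c,[q[0] for q in b],0.039);print(P)
# plate corners from crop c2 (x7, offset 205,125)
cr=np.array([[505,75],[493,490],[78,483],[235,66]])/7+[205,125]
Q=onplane(c,cr,0.012);print(Q.round(4))
# plate mask
g=cv2.cvtColor(c["img"],cv2.COLOR_BGR2GRAY);print(g[180,270],g[185,290])
print(onplane(c,np.array([[475,103],[463,460],[102,450]])/7+[205,125],0.012))
print("hook",onplane(c,np.array([[345,325],[342,370]])/7+[205,125],0.2))
E
```

```text
[(array([371.2, 162.1]), array([368, 161,   7,   3,  13], dtype=int32)), (array([381. , 213.1]), array([378, 212,   7,   3,  14], dtype=int32))]
[[ 0.66858892 -0.26305032  0.039     ]
 [ 0.48926795 -0.29737765  0.039     ]]
[[0.766  0.0722 0.012 ]
 [0.5516 0.0751 0.012 ]
 [0.5533 0.2872 0.012 ]
 [0.7695 0.2114 0.012 ]]
144 96
[[0.75126297 0.08739767 0.012     ]
 [0.56683313 0.09070363 0.012     ]
 [0.57030393 0.2753165  0.012     ]]
hook [[0.6100597  0.12508243 0.2       ]
 [0.58969882 0.12606234 0.2       ]]
```

Valve: centre about (0.579,-0.280), yaw about 0.19. Stand origin: about (0.602,0.125), yaw about -0.01, open side toward the robot. I'll grip the near bar and keep the camera on the robot side.

Emit:
move_arm(
  targets=[
    [[-1.78, -3.48, 0], 0],
    [[-1.78, -3.48, 0], 0],
    [[-1.78, -3.48, 0], 0],
    [[-1.78, -3.48, 0], 0],
    [[-1.78, -3.48, 0], 0],
    [[-1.78, -3.48, 0], 0],
    [[-1.78, -3.48, 0], 0],
    [[-1.78, -3.48, 0], 0],
    [[-1.78, -3.48, 0], 0],
    [[-1.78, -3.48, 0], 0],
  ],
  claw=0,
  force=80,
)

```text
t: 1.03
ee_pos: [0.4495, -0.3446, 0.2313]
eef_rot: [0.79, -0.613, 0.0, 0.0]
contact_force: [0.4, -1.0, -0.2]
gripper_width: 0.0852
```

Emit:
move_arm(
  targets=[
    [[-1.78, -3.48, 0], 0],
    [[-1.78, -3.48, 0], 0],
    [[0, 0, 0], -0.12],
    [[0, 0, 0], -0.12],
    [[0, 0, 0], -0.12],
    [[0, 0, 0], -0.12],
    [[0, 0, 0], -0.12],
    [[0, 0, 0], -0.12],
    [[0, 0, 0], -0.12],
    [[0, 0, 0], -0.12],
  ],
)

```text
t: 1.87
ee_pos: [0.5068, -0.2943, 0.231]
eef_rot: [0.984, -0.176, -0.0, -0.0]
contact_force: [0.6, -0.2, 0.2]
gripper_width: 0.0856
```

Emit:
move_arm(
  targets=[
    [[0, 0, 0], -0.12],
    [[0, 0, 0], -0.12],
    [[0, 0, 0], -0.12],
    [[0, 0, 0], -0.12],
    [[0, 0, 0], -0.12],
    [[0, 0, 0], -0.12],
    [[0, 0, 0], -0.12],
    [[0, 0, 0], -0.12],
    [[0, 0, 0], -0.12],
    [[0, 0, 0], -0.12],
  ],
)

```text
t: 2.7
ee_pos: [0.5068, -0.2943, 0.231]
eef_rot: [0.912, 0.411, -0.0, -0.0]
contact_force: [1.3, -0.4, -0.0]
gripper_width: 0.0852
```

Emit:
move_arm(
  targets=[
    [[0, 0, 0], -0.12],
    [[0, 0, 0], -0.12],
    [[0, 0, 0], -0.12],
    [[0, 0, 0], -0.12],
    [[0, 0, 0], -0.12],
    [[0, 0, 0], -0.12],
    [[0, 0, 0], -0.12],
    [[0, 0, 0], -0.08],
    [[0, 0, 0], 0],
    [[0, 0, 0], 0],
  ],
)

```text
t: 3.53
ee_pos: [0.5068, -0.2943, 0.2311]
eef_rot: [0.638, 0.77, -0.0, -0.0]
contact_force: [0.0, -0.3, -0.9]
gripper_width: 0.0855
```

Run:
```python
from h import *
from plant import sensors,cams
o=sensors.get_obs();c=cams.camera("wrist");print(o["t"],o["ee_pos"],yaw(o),o["joints"],o["contact_force"])
cv2.imwrite("pics/w1.png",c["img"])
s=cams.camera("scene");cv2.imwrite("pics/s1.png",s["img"]); t=cams.camera("top");cv2.imwrite("pics/t1.png",t["img"])
b=brass(c["img"],(0,0,640,400));print(b);print(onplane(c,[q[0] for q in b],.039,o))
```

```text
3.5333 [ 0.50683488 -0.29428027  0.23110663] 1.7584387014159257 [-6.60570779e-01  1.28590441e-01  1.63106967e+00  4.23548194e-06
  1.38231053e+00 -2.41901031e+00] [ 0.01466485 -0.25140118 -0.87412503]
[(array([319.9, 163.9]), array([309, 159,  23,  10, 194], dtype=int32)), (array([635.1, 170.4]), array([629, 166,  11,  10,  70], dtype=int32)), (array([  7.9, 205.8]), array([  0, 186,  16,  37, 296], dtype=int32)), (array([ 55.9, 315. ]), array([ 52, 310,  10,  10,  53], dtype=int32)), (array([321. , 314.9]), array([313, 314,  17,   3,  43], dtype=int32)), (array([232.7, 342.2]), array([231, 340,   4,   5,  12], dtype=int32))]
[[ 0.49333414 -0.29844802  0.039     ]
 [ 0.43280177  0.05212341  0.039     ]
 [ 0.60820307 -0.64716784  0.039     ]
 [ 0.74756773 -0.59625384  0.039     ]
 [ 0.67943979 -0.26189992  0.039     ]
 [ 0.74162638 -0.36629076  0.039     ]]
```

View pics/w1.png

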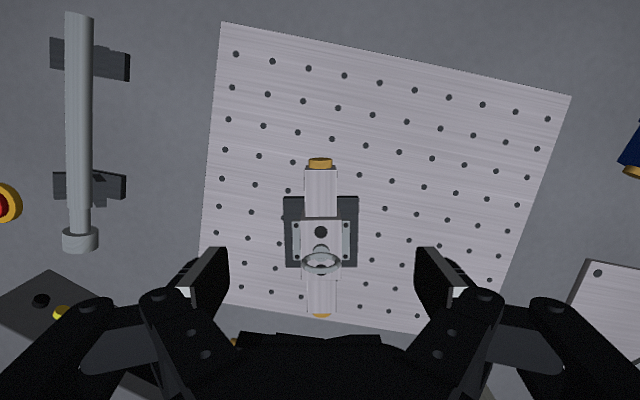

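View pics/s1.png

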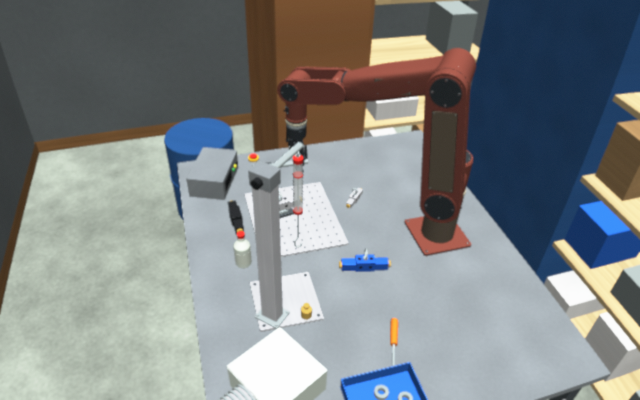

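The wrist view shows the valve centred on column ~320, with the near plug at (320,164) and the ring at (320,262), seen upside down with the robot side up. I'll refine its position along its length and check the wrist housing clearance.

Run:
```python
import cv2
a=cv2.imread("pics/w1.png");cv2.imwrite("pics/w1c.png",cv2.resize(a[145:325,270:370],None,fx=3.3*2/2,fy=3.3,interpolation=2))
b=cv2.imread("pics/s1.png");cv2.imwrite("pics/s1c.png",cv2.resize(b[60:180,240:360],None,fx=5,fy=5,interpolation=2))
from h import *
from plant import sensors,cams
o=sensors.get_obs();s=cams.camera("scene")
for h in (0,.1,.2,.25,.3,.35):
    print(h,proj(s,o["ee_pos"]+[0,0,h])[0].round(1))
```

```text
0 [295.8 161.9]
0.1 [295.7 140.3]
0.2 [295.6 117.4]
0.25 [295.6 105.4]
0.3 [295.5  93. ]
0.35 [295.5  80.1]
```

View pics/w1c.png

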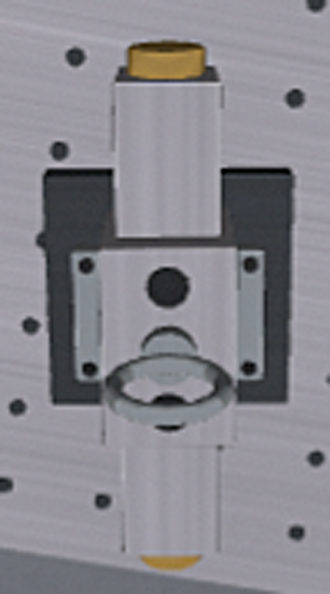

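View pics/s1c.png

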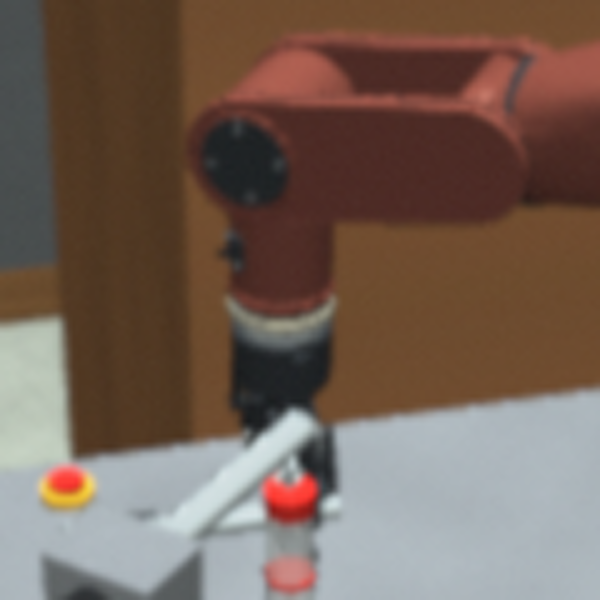

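Run:
```python
from h import *
from plant import sensors,cams
o=sensors.get_obs();c=cams.camera("wrist")
y=yaw(o);ax=np.array([np.sin(y),-np.cos(y)])
def ex(cc,r,z,x):
    p=onplane(c,[[cc/3.3+270,r/3.3+145]],z,o)[0]; print(p.round(4),'centre est',(p[:2]-x*ax).round(4))
ex(167,82,.056,-.086);ex(170,249,.068,-.035);ex(170,445,.068,.035);ex(172,553,.056,.086);ex(170,388,.094,0)
# edges for lateral/yaw: bar sides near end top & near block
for L,Rr,r in ((115,223,90),(115,222,230)):
    p=onplane(c,[[L/3.3+270,r/3.3+145],[Rr/3.3+270,r/3.3+145]],.056,o);print(p.round(4),p.mean(0))
```

```text
[ 0.4969 -0.2971  0.056 ] centre est [ 0.5813 -0.2809]
[ 0.547  -0.2865  0.068 ] centre est [ 0.5814 -0.28  ]
[ 0.615  -0.2735  0.068 ] centre est [ 0.5806 -0.2801]
[ 0.6642 -0.2633  0.056 ] centre est [ 0.5798 -0.2795]
[ 0.5815 -0.2799  0.094 ] centre est [ 0.5815 -0.2799]
[[ 0.5024 -0.3127  0.056 ]
 [ 0.496  -0.2793  0.056 ]] [ 0.49924363 -0.29599458  0.056     ]
[[ 0.548  -0.3046  0.056 ]
 [ 0.5414 -0.2703  0.056 ]] [ 0.54473375 -0.28746248  0.056     ]
```

The tool is already over the planned grip point (x = -75 mm on the valve). Descending 20.9 cm and closing.

Emit:
move_arm(
  targets=[
    [[0, 0.05, 2.3], 0],
    [[0, 0, 2.3], 0],
    [[0, 0, 2.3], 0],
    [[0, 0, 2.3], 0],
    [[0, 0, 2.3], 0],
    [[0, 0, 2.3], 0],
    [[0, 0, 2.3], 0],
    [[0, 0, 2.3], 0],
    [[0, 0, 1.5], 0],
    [[0, 0, 1.0], 0],
  ],
)

```text
t: 4.62
ee_pos: [0.5063, -0.2934, 0.02]
eef_rot: [0.637, 0.771, -0.0, -0.002]
contact_force: [-0.8, 0.8, 0.2]
gripper_width: 0.0855
```

Emit:
move_arm(
  targets=[
    [[0, 0, 0], 0],
    [[0, 0, 0], 0],
    [[0, 0, 0], 0],
    [[0, 0, 0], 0],
    [[0, 0, 0], 0],
    [[0, 0, 0], 0],
    [[0, 0, 0], 0],
    [[0, 0, 0], 0],
    [[0, 0, 0], 0],
    [[0, 0, 0], 0],
  ],
  claw=1,
  force=80,
)

```text
t: 5.45
ee_pos: [0.5085, -0.2951, 0.0241]
eef_rot: [0.637, 0.771, 0.0, 0.001]
contact_force: [-1.0, 0.6, 6.3]
gripper_width: 0.0331
```

Run:
```python
from h import *
from plant import sensors,cams
o=sensors.get_obs();c=cams.camera("wrist");print(o)
cv2.imwrite("pics/w2.png",c["img"])
```

```text
{'t': 5.45, 'joints': array([-6.59912459e-01,  3.65499934e-01,  1.77020886e+00, -3.30036409e-05,
        1.00309640e+00, -2.42097871e+00]), 'joint_vel': array([-0.00066858, -0.00051991,  0.00099287,  0.0016018 ,  0.00068459,
       -0.00094732]), 'tau': array([ 1.85260770e-02, -4.62246108e+01, -3.01675451e+01,  2.36180500e-02,
       -4.49282136e-01,  5.16751455e-02]), 'ee_pos': array([ 0.50845916, -0.29507021,  0.02414749]), 'eef_rot': array([6.36732708e-01, 7.71083339e-01, 2.83749249e-05, 1.39350949e-03]), 'contact_force': array([-1.01948317,  0.59204745,  6.28370914]), 'moment': array([0.13605145, 0.11594091, 0.03027497]), 'gripper_width': 0.03310230684047109}
```

View pics/w2.png

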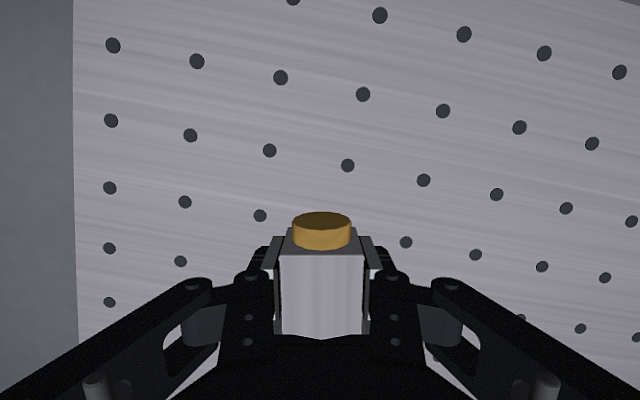

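Gripped at 33 mm opening. Lifting about 11 cm.

Emit:
move_arm(
  targets=[
    [[0, 0, -0.3], 0],
    [[0, 0, -0.6], 0],
    [[0, 0, -1.2], 0],
    [[0, 0, -1.7], 0],
    [[0, 0, -1.9], 0],
    [[0, 0, -1.9], 0],
    [[0, 0, -1.6], 0],
    [[0, 0, -1.0], 0],
    [[0, 0, -0.7], 0],
    [[0, 0, -0.3], 0],
  ],
)

```text
t: 6.33
ee_pos: [0.5078, -0.2946, 0.1357]
eef_rot: [0.637, 0.771, 0.0, 0.001]
contact_force: [-0.3, -0.7, -2.4]
gripper_width: 0.0327
```

Run:
```python
from h import *
from plant import sensors,cams
o=sensors.get_obs();print(o)
c=cams.camera("top");a=c["img"];cv2.imwrite("pics/t3.png",cv2.resize(a[120:270,310:430],None,fx=4,fy=4,interpolation=2))
c=cams.camera("scene");a=c["img"];cv2.imwrite("pics/s3.png",cv2.resize(a[80:260,230:380],None,fx=3.3,fy=3.3,interpolation=2))
```

```text
{'t': 6.3333, 'joints': array([-6.59960225e-01,  2.15144475e-01,  1.71891499e+00, -2.65409964e-05,
        1.20591563e+00, -2.42095380e+00]), 'joint_vel': array([-0.00121544, -0.02115696, -0.00620361, -0.00038219,  0.05035759,
       -0.00113011]), 'tau': array([ 4.25423530e-02, -4.84601247e+01, -3.75097346e+01,  1.38472267e-01,
       -2.67894217e-02, -2.92755736e-03]), 'ee_pos': array([ 0.50777661, -0.29457446,  0.13571851]), 'eef_rot': array([6.36764320e-01, 7.71058069e-01, 1.21389832e-05, 8.08780314e-04]), 'contact_force': array([-0.3453295 , -0.66438233, -2.41762175]), 'moment': array([-0.07706767,  0.22819611, -0.03753791]), 'gripper_width': 0.03271057954404679}
```

View pics/t3.png

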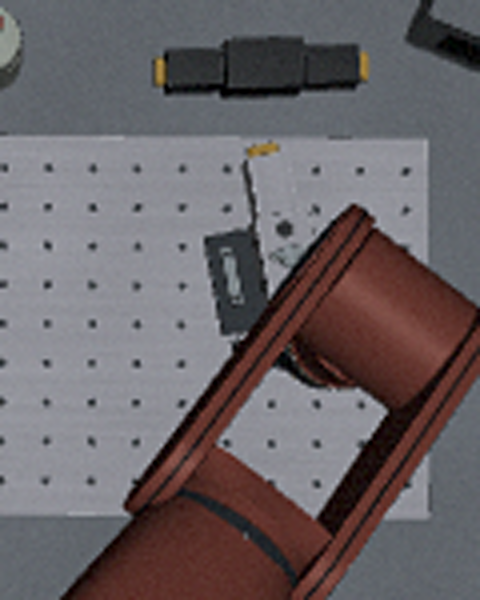

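View pics/s3.png

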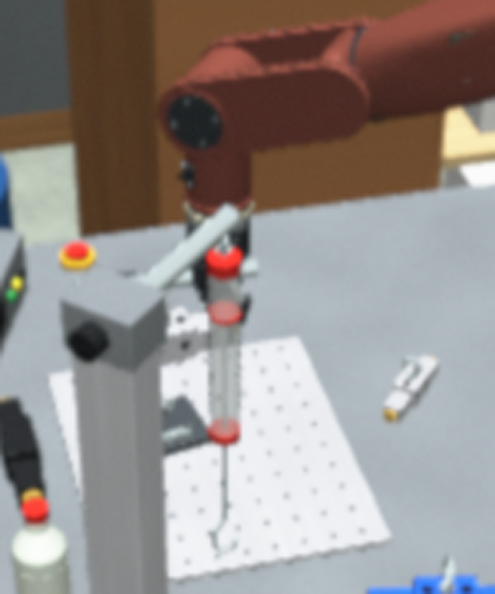

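Lift is clean: held firmly and about level, wrist reading roughly -2.4 N. Carrying it to a spot in front of the hook's open side.

Emit:
move_arm(
  targets=[
    [[0.8, 0.12, 0], 0],
    [[1.6, 0.12, 0], 0],
    [[2.2, 0.12, 0], 0],
    [[2.36, 0.12, 0], 0],
    [[2.36, 0.12, 0], 0],
    [[2.36, 0.12, 0], 0],
    [[2.36, 0.12, 0], 0],
    [[2.36, 0.12, 0], 0],
    [[2.36, 0.12, 0], 0],
    [[2.36, 0.12, 0], 0],
  ],
)

```text
t: 7.27
ee_pos: [0.4776, -0.0819, 0.1332]
eef_rot: [0.637, 0.771, -0.0, -0.001]
contact_force: [0.1, 0.3, -2.5]
gripper_width: 0.0327
```

Emit:
move_arm(
  targets=[
    [[2.36, 0.12, 0], 0],
    [[2.36, 0.12, 0], 0],
    [[2.36, 0.12, 0], 0],
    [[2.36, 0.12, 0], 0],
    [[2.36, 0.12, 0], 0],
    [[2.36, 0.12, 0], 0],
    [[2.36, 0.12, 0], 0],
    [[2.2, 0.12, 0], 0],
    [[1.6, 0.12, 0], 0],
    [[0.8, 0.12, 0], 0],
  ],
)

```text
t: 8.1
ee_pos: [0.4488, 0.1276, 0.1332]
eef_rot: [0.636, 0.772, -0.0, -0.001]
contact_force: [0.0, 0.1, -3.2]
gripper_width: 0.033
```

Emit:
move_arm(
  targets=[
    [[0, 0, 0], 0.02],
    [[0, 0, 0], 0.03],
    [[0, 0, 0], 0.03],
    [[0, 0, 0], 0.03],
    [[0, 0, 0], 0.03],
    [[0, 0, 0], 0.03],
    [[0, 0, 0], 0.02],
    [[0, 0, 0], 0.01],
    [[0, 0, 0], 0],
    [[0, 0, 0], 0],
  ],
)

```text
t: 8.93
ee_pos: [0.451, 0.1248, 0.1342]
eef_rot: [0.711, 0.704, -0.0, -0.0]
contact_force: [0.8, 0.4, -3.1]
gripper_width: 0.0333
```

```bash
cat > look.py <<'E'
import sys
from h import *
from plant import sensors,cams
n=sys.argv[1]
o=sensors.get_obs();print(o["t"],o["ee_pos"].round(4),yaw(o)-np.pi/2,o["contact_force"].round(2),o["gripper_width"])
c=cams.camera("top");cv2.imwrite(f"pics/t{n}.png",c["img"]);a=c["img"]
cv2.imwrite(f"pics/tc{n}.png",cv2.resize(a[120:220,195:305],None,fx=6,fy=6,interpolation=2))
c=cams.camera("scene");a=c["img"];cv2.imwrite(f"pics/s{n}.png",a)
cv2.imwrite(f"pics/sc{n}.png",cv2.resize(a[150:300,230:400],None,fx=4,fy=4,interpolation=2))
c=cams.camera("wrist");cv2.imwrite(f"pics/w{n}.png",c["img"])
E
python3 look.py 4
```

```text
8.9333 [0.451  0.1248 0.1342] -0.00985324483500194 [ 0.8   0.36 -3.09] 0.03325807078091369
```

View pics/tc4.png

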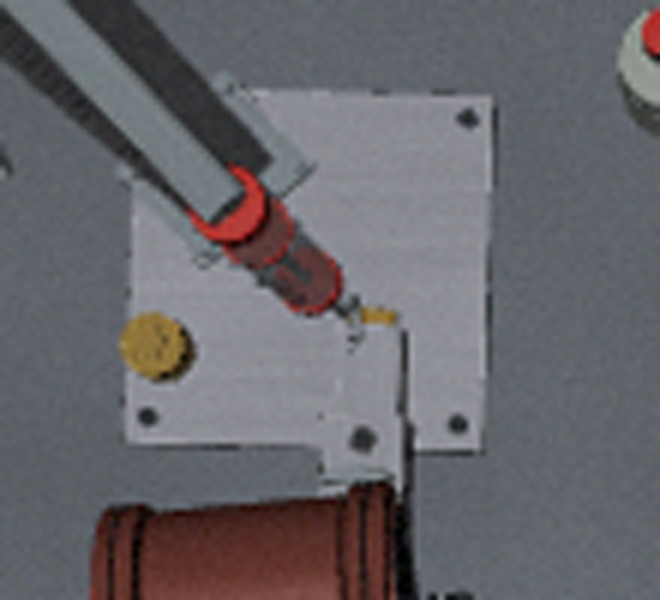

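View pics/sc4.png

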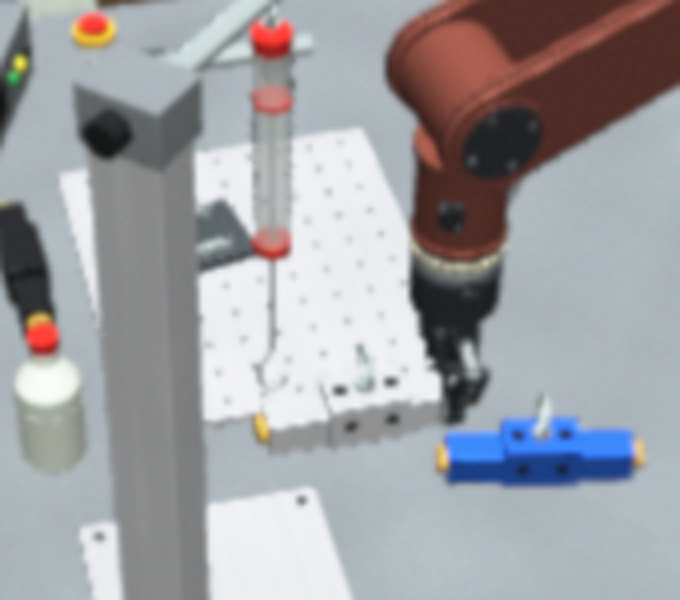

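View pics/w4.png

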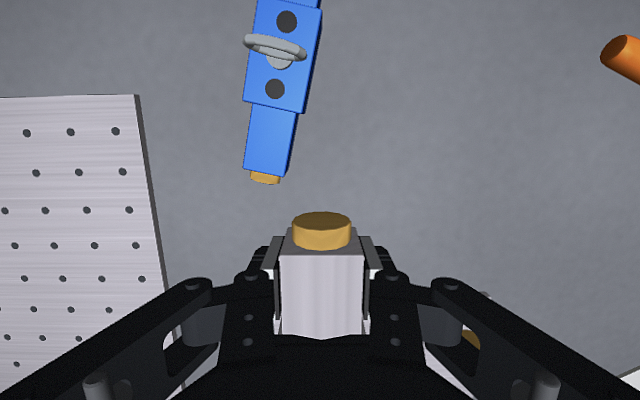

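```bash
cat > ov.py <<'E'
import sys
from h import *
from plant import sensors,cams
n=sys.argv[1];e=eval(sys.argv[2])  # eye_top world
o=sensors.get_obs()
S=np.array([.602,.1246,.2]);yw=-.011;d=np.array([np.cos(yw),np.sin(yw),0])
for nm,off in (("s",(230,150,4,170,150)),("t",(195,120,6,110,100))):
    c=cams.camera("scene" if nm=="s" else "top");a=c["img"]
    x,y,k,w,h=off;a=cv2.resize(a[y:y+h,x:x+w],None,fx=k,fy=k,interpolation=2)
    def dot(P,col):
        q=(proj(c,P)[0]+.5-[x,y])*k; cv2.circle(a,tuple(int(v) for v in q),3,col,-1)
    dot(S,(0,0,255));dot(S-.011*d+[0,0,.0125],(0,255,0));dot(S+.011*d+[0,0,.025],(255,255,0));dot(S+[0,0,.148],(0,255,255))
    dot(np.array(e),(255,0,255));dot(np.array(e)+[0,0,.006],(255,0,0))
    cv2.imwrite(f"pics/{nm}o{n}.png",a)
E
python3 ov.py 4 "[.525,.124,.2182]"
```

```text
(no output)
```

View pics/so4.png

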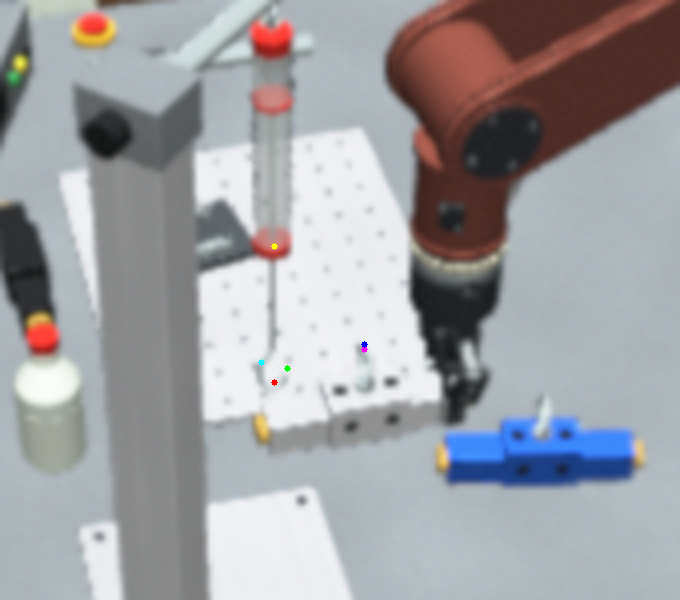

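View pics/to4.png

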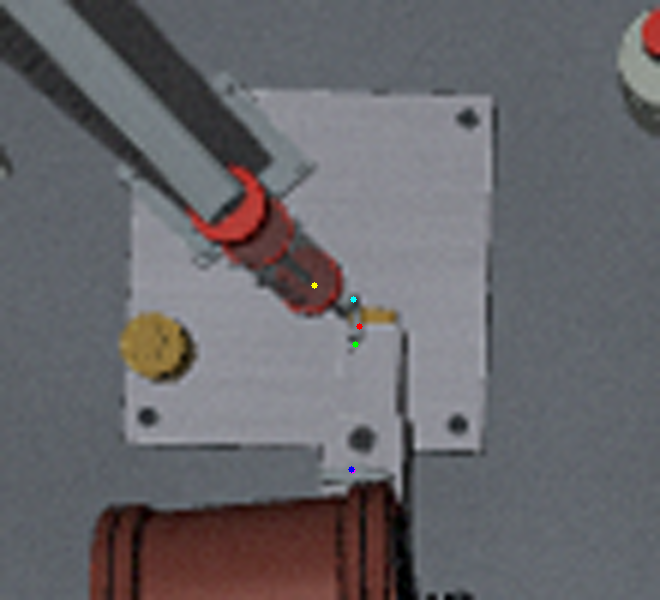

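The predicted hook tip (green), saddle (red) and eye top (magenta/blue) fall on the imaged parts in both views to within ~1–2 mm, and the valve is level. The eye is ~18 mm above the saddle, so the tip will pass through the hole. Moving 7.7 cm in.

Emit:
move_arm(
  targets=[
    [[0, 0.4, 0], 0],
    [[0, 0.8, 0], 0],
    [[0, 1.0, 0], 0],
    [[0, 1.0, 0], 0],
    [[0, 1.0, 0], 0],
    [[0, 0.9, 0], 0],
    [[0, 0.8, 0], 0],
    [[0, 0.8, 0], 0],
    [[0, 0.6, 0], 0],
    [[0, 0.4, 0], 0],
  ],
)

```text
t: 10.02
ee_pos: [0.5289, 0.1242, 0.1342]
eef_rot: [0.711, 0.704, -0.0, -0.0]
contact_force: [-1.2, -0.3, -2.1]
gripper_width: 0.0333
```

```bash
python3 look.py 5; python3 ov.py 5 "[.602,.124,.2182]"
```

```text
10.0167 [0.5289 0.1242 0.1342] -0.00994464584389454 [-1.19 -0.32 -2.08] 0.03334154891209035
```

View pics/sc5.png

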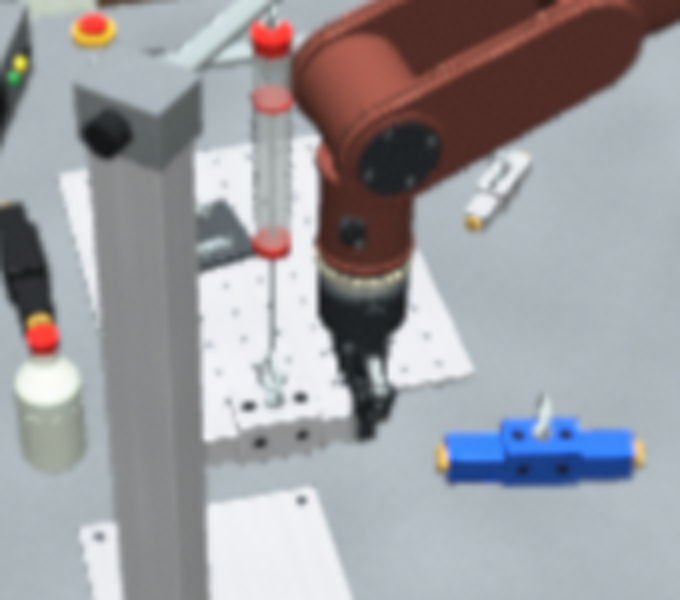

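View pics/tc5.png

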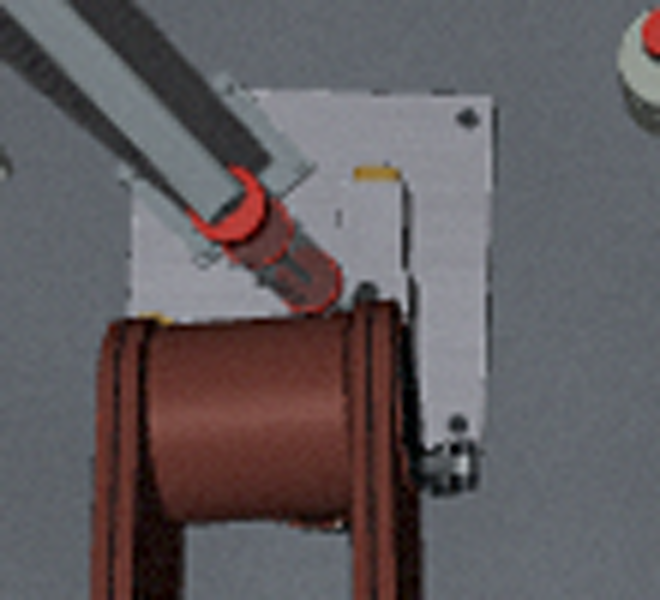

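```bash
python3 -c "
import cv2
a=cv2.imread('pics/s5.png');cv2.imwrite('pics/s5z.png',cv2.resize(a[205:270,265:345],None,fx=8,fy=8,interpolation=2))"
```

```text
(no output)
```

View pics/s5z.png

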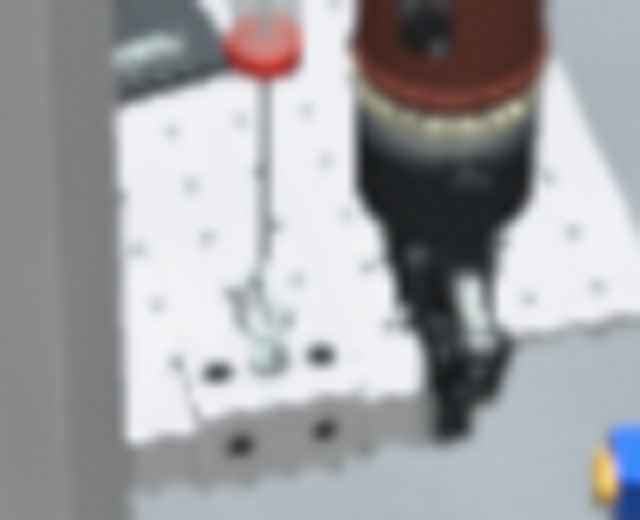

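The ring sits inside the bend and the tube hasn't moved. Before lowering, I'll average the wrist force for a weight estimate.

```bash
cat > avg.py <<'E'
import sys
from h import *
from plant import sensors,cams
f=[];m=[]
for i in range(int(sys.argv[1])):
    cams.camera("scene");o=sensors.get_obs();f.append(o["contact_force"]);m.append(o["moment"])
f=np.array(f);print(o["t"],o["ee_pos"].round(4),"F",f.mean(0).round(2),"sd",f.std(0).round(2),"M",np.mean(m,0).round(3))
E
python3 avg.py 25
```

```text
11.5167 [0.5281 0.1243 0.1343] F [-0.04  0.05 -2.86] sd [0.54 0.48 0.6 ] M [0.003 0.209 0.003]
```

Emit:
move_arm(
  targets=[
    [[0, 0, 0.05], 0],
    [[0, 0, 0.1], 0],
    [[0, 0, 0.15], 0],
    [[0, 0, 0.15], 0],
    [[0, 0, 0.15], 0],
    [[0, 0, 0.15], 0],
    [[0, 0, 0.15], 0],
    [[0, 0, 0.15], 0],
    [[0, 0, 0.15], 0],
    [[0, 0, 0.15], 0],
  ],
)

```text
t: 12.35
ee_pos: [0.5281, 0.1243, 0.1206]
eef_rot: [0.711, 0.704, -0.0, -0.0]
contact_force: [0.5, -0.7, -2.2]
gripper_width: 0.0332
```

Emit:
move_arm(
  targets=[
    [[0, 0, 0.1], 0],
    [[0, 0, 0.1], 0],
    [[0, 0, 0.1], 0],
    [[0, 0, 0.1], 0],
    [[0, 0, 0.1], 0],
    [[0, 0, 0.1], 0],
    [[0, 0, 0.1], 0],
    [[0, 0, 0.1], 0],
    [[0, 0, 0.1], 0],
    [[0, 0, 0.1], 0],
  ],
)

```text
t: 13.18
ee_pos: [0.5282, 0.1243, 0.1108]
eef_rot: [0.711, 0.704, 0.0, 0.0]
contact_force: [0.0, -0.2, -2.9]
gripper_width: 0.033
```

```bash
python3 avg.py 8; python3 look.py 6;python3 -c "
import cv2
a=cv2.imread('pics/s6.png');cv2.imwrite('pics/s6z.png',cv2.resize(a[150:270,265:345],None,fx=5,fy=5,interpolation=2))"
```

```text
13.5833 [0.5282 0.1243 0.1109] F [ 0.29  0.02 -2.24] sd [0.29 0.52 0.3 ] M [0.005 0.165 0.009]
13.5833 [0.5282 0.1243 0.1109] -0.009850137924404256 [ 0.82  0.93 -2.45] 0.032903249157283175
```

View pics/s6z.png

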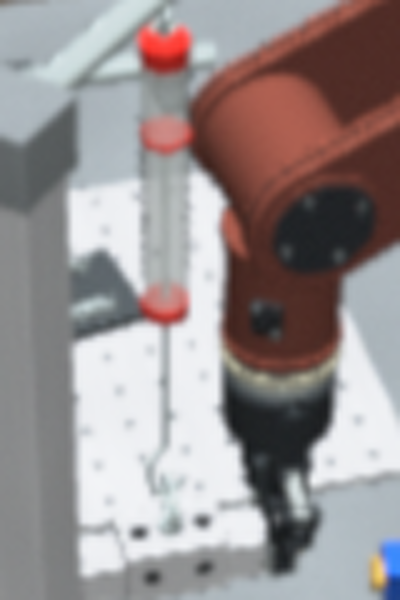

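Weight is about 2.86 N (≈36 mm of spring), and the transfer has started. Continuing slowly at 12 mm/s.

Emit:
move_arm(
  targets=[
    [[0, 0, 0.1], 0],
    [[0, 0, 0.1], 0],
    [[0, 0, 0.1], 0],
    [[0, 0, 0.1], 0],
    [[0, 0, 0.1], 0],
    [[0, 0, 0.1], 0],
    [[0, 0, 0.1], 0],
    [[0, 0, 0.1], 0],
    [[0, 0, 0.1], 0],
    [[0, 0, 0.1], 0],
  ],
)

```text
t: 14.57
ee_pos: [0.5282, 0.1243, 0.1008]
eef_rot: [0.711, 0.704, 0.0, 0.0]
contact_force: [0.2, 0.3, -1.3]
gripper_width: 0.0331
```

Emit:
move_arm(
  targets=[
    [[0, 0, 0.1], 0],
    [[0, 0, 0.1], 0],
    [[0, 0, 0.1], 0],
    [[0, 0, 0.1], 0],
    [[0, 0, 0.1], 0],
    [[0, 0, 0.1], 0],
    [[0, 0, 0.1], 0],
    [[0, 0, 0.1], 0],
    [[0, 0, 0.1], 0],
    [[0, 0, 0.1], 0],
  ],
)

```text
t: 15.4
ee_pos: [0.5282, 0.1243, 0.0908]
eef_rot: [0.711, 0.704, 0.0, 0.0]
contact_force: [0.3, -0.5, -0.4]
gripper_width: 0.0333
```

```bash
python3 avg.py 20; python3 look.py 7;python3 -c "
import cv2
a=cv2.imread('pics/s7.png');cv2.imwrite('pics/s7z.png',cv2.resize(a[150:270,265:345],None,fx=5,fy=5,interpolation=2))"
```

```text
16.4 [0.5281 0.1243 0.0908] F [ 0.15  0.3  -0.76] sd [0.41 0.28 0.46] M [ 0.017  0.047 -0.001]
16.4 [0.5281 0.1243 0.0908] -0.009786180734318917 [ 1.06  0.26 -0.41] 0.03324345519257351
```

View pics/s7z.png

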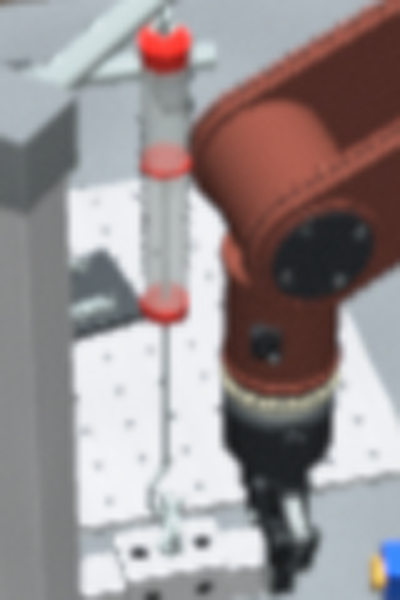

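Spring now drawn by ~25 mm, about 0.7 N remaining. Lowering 9 mm more.

Emit:
move_arm(
  targets=[
    [[0, 0, 0.1], 0],
    [[0, 0, 0.1], 0],
    [[0, 0, 0.1], 0],
    [[0, 0, 0.1], 0],
    [[0, 0, 0.1], 0],
    [[0, 0, 0.1], 0],
    [[0, 0, 0.1], 0],
    [[0, 0, 0.1], 0],
    [[0, 0, 0.05], 0],
    [[0, 0, 0.05], 0],
  ],
)

```text
t: 17.38
ee_pos: [0.5282, 0.1243, 0.0818]
eef_rot: [0.711, 0.704, 0.0, 0.0]
contact_force: [-0.1, 0.5, 0.1]
gripper_width: 0.0332
```

```bash
python3 avg.py 60
```

```text
20.3833 [0.5281 0.1243 0.0818] F [ 0.09 -0.07  0.08] sd [0.53 0.46 0.54] M [ 0.005 -0.007 -0.008]
```

Balanced to within ~0.1 N (≈1 mm). I'll raise 0.5 mm, relax the grip force first, then open.

Emit:
move_arm(
  targets=[
    [[0, 0, -0.05], 0],
    [[0, 0, 0], 0],
    [[0, 0, 0], 0],
    [[0, 0, 0], 0],
    [[0, 0, 0], 0],
    [[0, 0, 0], 0],
    [[0, 0, 0], 0],
    [[0, 0, 0], 0],
    [[0, 0, 0], 0],
    [[0, 0, 0], 0],
  ],
  force=20,
)

```text
t: 21.22
ee_pos: [0.5281, 0.1243, 0.0823]
eef_rot: [0.711, 0.704, 0.0, 0.0]
contact_force: [-0.2, 0.5, 0.7]
gripper_width: 0.0331
```

```bash
python3 avg.py 30; python3 look.py 8;python3 -c "
import cv2
a=cv2.imread('pics/s8.png');cv2.imwrite('pics/s8z.png',cv2.resize(a[150:270,265:345],None,fx=5,fy=5,interpolation=2))"
```

```text
22.7167 [0.5281 0.1243 0.0823] F [0.07 0.08 0.03] sd [0.53 0.39 0.47] M [0.007 0.005 0.006]
22.7167 [0.5281 0.1243 0.0823] -0.00980013726423068 [-0.24 -0.2   0.17] 0.03273252242300065
```

View pics/s8z.png

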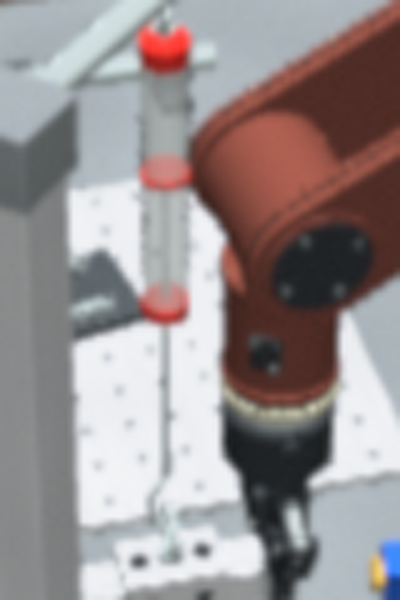

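The wrist carries nothing, the rod is vertical and the valve level. Opening slightly.

Emit:
move_arm(
  targets=[
    [[0, 0, 0], 0],
    [[0, 0, 0], 0],
    [[0, 0, 0], 0],
    [[0, 0, 0], 0],
    [[0, 0, 0], 0],
    [[0, 0, 0], 0],
    [[0, 0, 0], 0],
    [[0, 0, 0], 0],
    [[0, 0, 0], 0],
    [[0, 0, 0], 0],
  ],
  claw=0.45,
)

```text
t: 23.7
ee_pos: [0.5281, 0.1243, 0.0823]
eef_rot: [0.711, 0.704, 0.0, -0.0]
contact_force: [0.0, 0.1, 0.4]
gripper_width: 0.047
```

```bash
cat > disc.py <<'E'
# track red disc row and yellow plug over several frames
from h import *
from plant import sensors,cams
import sys
for i in range(int(sys.argv[1])):
    t=sensors.get_obs()["t"];c=cams.camera("scene");a=c["img"].astype(int)
    r=a[:,:,2]-(a[:,:,0]+a[:,:,1])/2; w=np.clip(r[165:202,290:306]-25,0,None)
    ys,xs=np.mgrid[165:202,290:306]; print(round(t,2),"disc",(w*ys).sum()/w.sum(),"col",(w*xs).sum()/w.sum())
E
python3 disc.py 8; python3 look.py 9;python3 -c "
import cv2
a=cv2.imread('pics/s9.png');cv2.imwrite('pics/s9z.png',cv2.resize(a[150:270,265:345],None,fx=5,fy=5,interpolation=2))"
```

```text
23.7 disc 183.92202347680268 col 298.38722750139743
23.75 disc 183.83154020385052 col 298.3730181200453
23.8 disc 183.84259127717004 col 298.4671118056542
23.85 disc 183.879883805374 col 298.4928104575163
23.9 disc 183.96802037639733 col 298.6049242960238
23.95 disc 184.03710575139146 col 298.7038165915717
24.0 disc 184.01762632197415 col 298.6393785089437
24.05 disc 183.95062716840138 col 298.74419535628505
24.1 [0.5281 0.1243 0.0823] -0.00977230731185208 [-0.45  0.74  0.18] 0.047067320275275215
```

View pics/s9z.png

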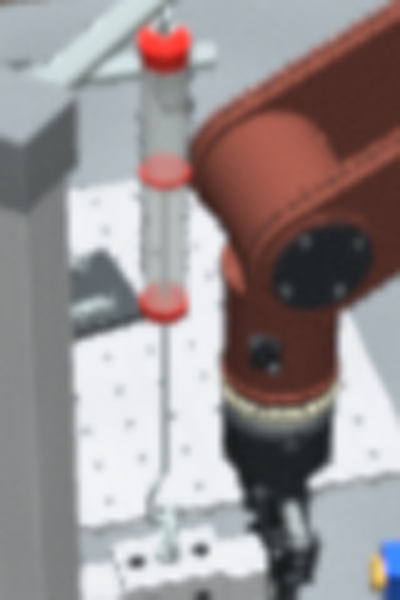

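View pics/w9.png

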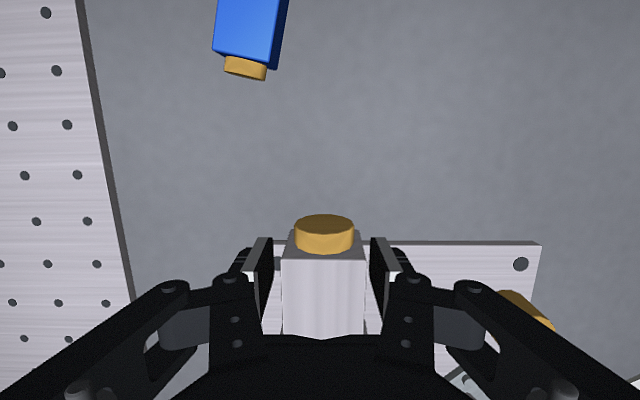

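Released: a clear gap on both sides, and the disc is steady to 0.1 px. Opening more, then backing straight off and up.

Emit:
move_arm(
  targets=[
    [[0, 0, 0], 0],
    [[0, 0, 0], 0],
    [[0, 0, 0], 0],
    [[0, 0, 0], 0],
    [[0, -0.2, 0], 0],
    [[0, -0.4, 0], 0],
    [[0, -0.6, 0], 0],
    [[0, -0.8, 0], 0],
    [[0, -0.8, 0], 0],
    [[0, -0.8, 0], 0],
  ],
  claw=0.2,
)

```text
t: 25.08
ee_pos: [0.4909, 0.1247, 0.0822]
eef_rot: [0.711, 0.704, -0.0, -0.0]
contact_force: [0.0, -1.0, 1.2]
gripper_width: 0.0686
```

Emit:
move_arm(
  targets=[
    [[0, -0.8, 0], 0],
    [[0, -0.8, 0], 0],
    [[0, -0.8, 0], 0],
    [[0, -0.8, 0], 0],
    [[0, -0.6, -0.5], 0],
    [[0, -0.5, -1], 0],
    [[0, -0.5, -1.5], 0],
    [[0, -0.5, -2], 0],
    [[0, -0.5, -1.5], 0],
    [[0, -0.5, -0.5], 0],
  ],
)

```text
t: 25.92
ee_pos: [0.4303, 0.1254, 0.1552]
eef_rot: [0.711, 0.704, 0.002, 0.001]
contact_force: [0.3, 0.7, 0.4]
gripper_width: 0.068
```

```bash
python3 disc.py 12; python3 look.py 10
```

```text
25.92 disc 184.5085654957605 col 297.2342965911057
25.97 disc 184.53095814597026 col 297.2787962642684
26.02 disc 184.5272793184702 col 297.4212434294
26.07 disc 184.51713969775156 col 297.33597493549576
26.12 disc 184.50693430656935 col 297.2102189781022
26.17 disc 184.48420862660168 col 297.2809962100704
26.22 disc 184.48272759985608 col 297.2846347607053
26.27 disc 184.48265895953756 col 297.2888367052023
26.32 disc 184.48194494100824 col 297.2443689667501
26.37 disc 184.5214779759738 col 297.28394612304334
26.42 disc 184.48721299234646 col 297.31230166137766
26.47 disc 184.45599559955997 col 297.1763843050972
26.5167 [0.429  0.1252 0.1519] -0.0098553965952346 [-0.6  -0.27 -0.16] 0.06844771944463839
```

View pics/sc10.png

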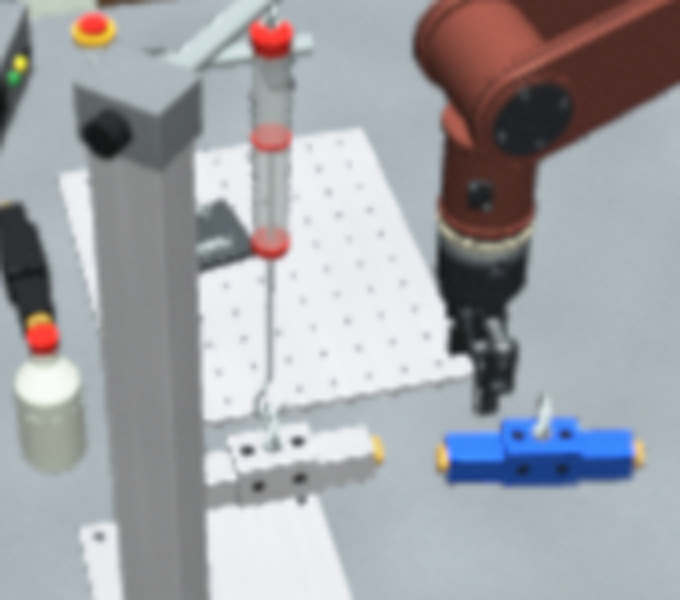

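View pics/t10.png

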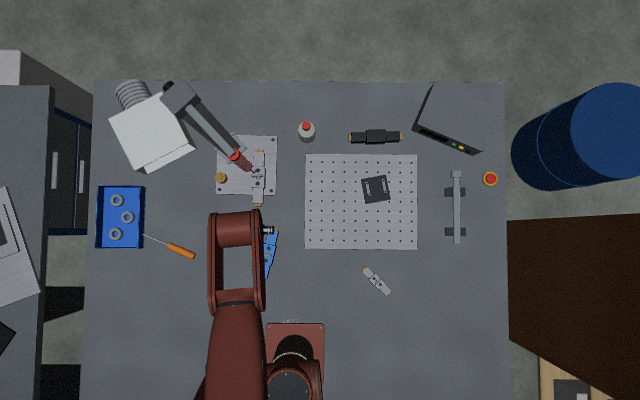

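Hanging level, with the arm clear by ~8 cm and the disc steady. Lifting away a little more, then waiting to check residual sway.

Emit:
move_arm(
  targets=[
    [[0, -0.3, -0.5], 0],
    [[0, -0.3, -1], 0],
    [[0, -0.3, -1], 0],
    [[0, -0.3, -1], 0],
    [[0, 0, -0.5], 0],
    [[0, 0, 0], 0],
    [[0, 0, 0], 0],
    [[0, 0, 0], 0],
    [[0, 0, 0], 0],
    [[0, 0, 0], 0],
  ],
)

```text
t: 27.5
ee_pos: [0.4168, 0.1253, 0.1917]
eef_rot: [0.711, 0.704, -0.0, -0.0]
contact_force: [-1.0, 0.2, -0.6]
gripper_width: 0.0683
```

Emit:
move_arm(
  targets=[
    [[0, 0, 0], 0],
    [[0, 0, 0], 0],
    [[0, 0, 0], 0],
    [[0, 0, 0], 0],
    [[0, 0, 0], 0],
    [[0, 0, 0], 0],
    [[0, 0, 0], 0],
    [[0, 0, 0], 0],
    [[0, 0, 0], 0],
    [[0, 0, 0], 0],
  ],
)

```text
t: 28.33
ee_pos: [0.4171, 0.1254, 0.1923]
eef_rot: [0.711, 0.704, -0.0, -0.0]
contact_force: [-0.1, 0.8, -0.6]
gripper_width: 0.0685
```

Emit:
move_arm(
  targets=[
    [[0, 0, 0], 0],
    [[0, 0, 0], 0],
    [[0, 0, 0], 0],
    [[0, 0, 0], 0],
    [[0, 0, 0], 0],
    [[0, 0, 0], 0],
    [[0, 0, 0], 0],
    [[0, 0, 0], 0],
    [[0, 0, 0], 0],
    [[0, 0, 0], 0],
  ],
)

```text
t: 29.17
ee_pos: [0.4171, 0.1254, 0.1923]
eef_rot: [0.711, 0.704, 0.0, 0.0]
contact_force: [-0.4, -0.2, -0.6]
gripper_width: 0.0684
```

```bash
python3 - <<'E'
from h import *
from plant import sensors,cams
for i in range(20):
    t=sensors.get_obs()["t"];a=cams.camera("scene")["img"]
    r=a.astype(int);r=r[:,:,2]-(r[:,:,0]+r[:,:,1])/2;w=np.clip(r[165:202,290:306]-25,0,None);ys,xs=np.mgrid[165:202,290:306]
    h=cv2.cvtColor(a,cv2.COLOR_BGR2HSV);m=cv2.inRange(h,(12,100,80),(32,255,255))[250:272,315:332];q=np.argwhere(m>0).mean(0)+[250,315]
    print(round(t,2),round((w*ys).sum()/w.sum(),2),round((w*xs).sum()/w.sum(),2),"plug",q.round(2))
E
python3 look.py 11
python3 - <<'E'
import cv2
a=cv2.imread('pics/s11.png');cv2.imwrite('pics/s11z.png',cv2.resize(a[150:290,270:350],None,fx=4.2,fy=4.2,interpolation=2))
E
```

```text
29.17 184.45 297.15 plug [262. 324.]
29.22 184.43 297.29 plug [262. 324.]
29.27 184.46 297.29 plug [262.17 324.17]
29.32 184.46 297.36 plug [262.17 324.17]
29.37 184.47 297.37 plug [262.17 324.17]
29.42 184.43 297.41 plug [262.5  324.33]
29.47 184.43 297.41 plug [262.5  324.33]
29.52 184.43 297.4 plug [262.43 324.29]
29.57 184.43 297.4 plug [262.43 324.29]
29.62 184.47 297.36 plug [262.43 324.29]
29.67 184.47 297.37 plug [262.5  324.33]
29.72 184.45 297.37 plug [262.17 324.17]
29.77 184.45 297.37 plug [262.17 324.17]
29.82 184.47 297.37 plug [262.17 324.17]
29.87 184.47 297.37 plug [262.75 324.25]
29.92 184.49 297.24 plug [262.5 324. ]
29.97 184.51 297.23 plug [262.5  323.83]
30.02 184.5 297.23 plug [262.5  323.83]
30.07 184.5 297.2 plug [262.  323.8]
30.12 184.5 297.2 plug [262.  323.8]
30.1667 [0.4171 0.1254 0.1923] -0.009799517910059619 [-0.09  0.01 -0.03] 0.0679869883760898
```

View pics/s11z.png

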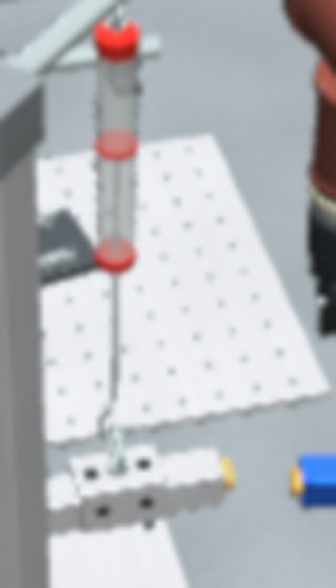

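View pics/tc11.png

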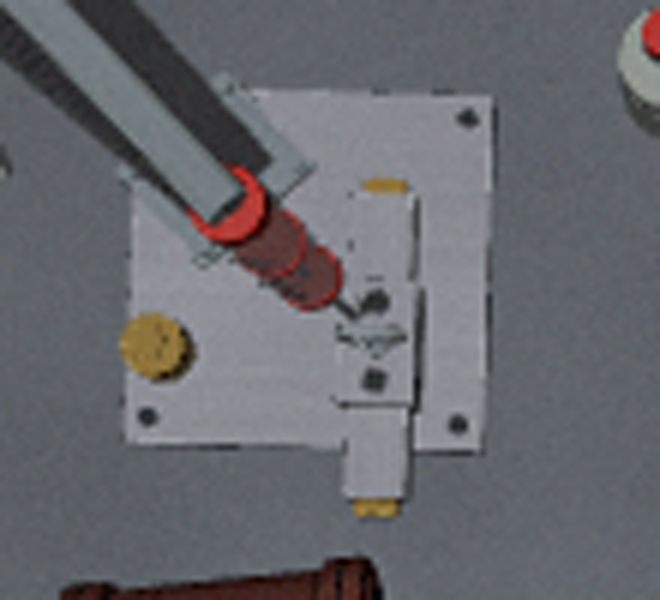

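Still to ~0.1 px of sway (~0.3 mm). I'll wait a few more seconds, check that it's level by triangulating, then hand in.

Emit:
move_arm(
  targets=[
    [[0, 0, 0], 0],
    [[0, 0, 0], 0],
    [[0, 0, 0], 0],
    [[0, 0, 0], 0],
    [[0, 0, 0], 0],
    [[0, 0, 0], 0],
    [[0, 0, 0], 0],
    [[0, 0, 0], 0],
    [[0, 0, 0], 0],
    [[0, 0, 0], 0],
  ],
)

```text
t: 31.15
ee_pos: [0.4172, 0.1254, 0.1923]
eef_rot: [0.711, 0.704, 0.0, 0.0]
contact_force: [-0.3, 0.1, -0.1]
gripper_width: 0.0682
```

Emit:
move_arm(
  targets=[
    [[0, 0, 0], 0],
    [[0, 0, 0], 0],
    [[0, 0, 0], 0],
    [[0, 0, 0], 0],
    [[0, 0, 0], 0],
    [[0, 0, 0], 0],
    [[0, 0, 0], 0],
    [[0, 0, 0], 0],
    [[0, 0, 0], 0],
    [[0, 0, 0], 0],
  ],
)

```text
t: 31.98
ee_pos: [0.4171, 0.1254, 0.1923]
eef_rot: [0.711, 0.704, -0.0, -0.0]
contact_force: [-0.2, 0.5, 0.4]
gripper_width: 0.0683
```

Emit:
move_arm(
  targets=[
    [[0, 0, 0], 0],
    [[0, 0, 0], 0],
    [[0, 0, 0], 0],
    [[0, 0, 0], 0],
    [[0, 0, 0], 0],
    [[0, 0, 0], 0],
    [[0, 0, 0], 0],
    [[0, 0, 0], 0],
    [[0, 0, 0], 0],
    [[0, 0, 0], 0],
  ],
)

```text
t: 32.82
ee_pos: [0.4171, 0.1254, 0.1923]
eef_rot: [0.711, 0.704, -0.0, -0.0]
contact_force: [-0.4, -0.1, -0.2]
gripper_width: 0.0684
```

```bash
python3 disc.py 12
python3 - <<'E'
from h import *
from plant import cams,sensors
s=cams.camera("scene");t=cams.camera("top")
def tri(us,ut):
    (p,d),(q,e)=rays(s,[us]),rays(t,[ut]);d=d[0];e=e[0]
    k=np.linalg.lstsq(np.c_[d,-e],q-p,rcond=None)[0];a=p+d*k[0];b=q+e*k[1];return (a+b)/2,np.linalg.norm(a-b)
# holes on block top (scene crop 4.2, off 270,150) / top crop 6, off 195,120
S=lambda x,y:(x/4.2+270-.4,y/4.2+150-.4); T=lambda x,y:(x/6+195-.4,y/6+120-.4)
print("hole+x",tri(S(92,473),T(376,301)));print("hole-x",tri(S(144,463),T(374,380)))
print("plug-x",tri(S(228,472),T(376,508)))
E
```

```text
32.82 disc 184.48395239812479 col 297.1978002163722
32.87 disc 184.47954380883417 col 297.1946053584359
32.92 disc 184.4830813534917 col 297.18556515478764
32.97 disc 184.44978165938863 col 297.15211062590976
33.02 disc 184.45083758193735 col 297.1551347414421
33.07 disc 184.45459508644223 col 297.14849863512285
33.12 disc 184.4531221554706 col 297.1503732022574
33.17 disc 184.43333937964812 col 297.29330672954836
33.22 disc 184.4291931097008 col 297.28649138712603
33.27 disc 184.44325481798714 col 297.3495717344754
33.32 disc 184.44942816297356 col 297.34381701215153
33.37 disc 184.44388849177983 col 297.3481057898499
hole+x (array([0.62572798, 0.12611568, 0.12536071]), np.float64(0.0003331639638377869))
hole-x (array([0.58205958, 0.12626194, 0.1258603 ]), np.float64(0.0004092192455880691))
plug-x (array([0.51183264, 0.12792558, 0.09879113]), np.float64(0.0017406867806502911))
```

Level to within measurement (hole heights 125.4 and 125.9 mm over a 44 mm span). A few more seconds for the last sway to die out.

Emit:
move_arm(
  targets=[
    [[0, 0, 0], 0],
    [[0, 0, 0], 0],
    [[0, 0, 0], 0],
    [[0, 0, 0], 0],
    [[0, 0, 0], 0],
    [[0, 0, 0], 0],
    [[0, 0, 0], 0],
    [[0, 0, 0], 0],
    [[0, 0, 0], 0],
    [[0, 0, 0], 0],
  ],
)

```text
t: 34.35
ee_pos: [0.4171, 0.1254, 0.1923]
eef_rot: [0.711, 0.704, 0.0, -0.0]
contact_force: [0.7, 0.3, -0.2]
gripper_width: 0.0687
```

Emit:
move_arm(
  targets=[
    [[0, 0, 0], 0],
    [[0, 0, 0], 0],
    [[0, 0, 0], 0],
    [[0, 0, 0], 0],
    [[0, 0, 0], 0],
    [[0, 0, 0], 0],
    [[0, 0, 0], 0],
    [[0, 0, 0], 0],
    [[0, 0, 0], 0],
    [[0, 0, 0], 0],
  ],
)

```text
t: 35.18
ee_pos: [0.4171, 0.1254, 0.1923]
eef_rot: [0.711, 0.704, -0.0, -0.0]
contact_force: [-0.0, 0.8, 0.5]
gripper_width: 0.0684
```

Emit:
move_arm(
  targets=[
    [[0, 0, 0], 0],
    [[0, 0, 0], 0],
    [[0, 0, 0], 0],
    [[0, 0, 0], 0],
    [[0, 0, 0], 0],
    [[0, 0, 0], 0],
    [[0, 0, 0], 0],
    [[0, 0, 0], 0],
    [[0, 0, 0], 0],
    [[0, 0, 0], 0],
  ],
)

```text
t: 36.02
ee_pos: [0.4171, 0.1254, 0.1923]
eef_rot: [0.711, 0.704, -0.0, -0.0]
contact_force: [-0.1, 0.7, 0.4]
gripper_width: 0.0685
```

Emit:
move_arm(
  targets=[
    [[0, 0, 0], 0],
    [[0, 0, 0], 0],
    [[0, 0, 0], 0],
    [[0, 0, 0], 0],
    [[0, 0, 0], 0],
    [[0, 0, 0], 0],
    [[0, 0, 0], 0],
    [[0, 0, 0], 0],
    [[0, 0, 0], 0],
    [[0, 0, 0], 0],
  ],
)

```text
t: 36.85
ee_pos: [0.4171, 0.1254, 0.1923]
eef_rot: [0.711, 0.704, 0.0, 0.0]
contact_force: [0.5, -0.2, 0.2]
gripper_width: 0.0682
```

```bash
python3 disc.py 20; python3 -c "
from plant import sign_off; print(sign_off())"
```

```text
36.85 disc 184.45507563331512 col 297.15928558410786
36.9 disc 184.4520947176685 col 297.1468123861566
36.95 disc 184.45429715950473 col 297.1522214129643
37.0 disc 184.4574585635359 col 297.2073664825046
37.05 disc 184.45268022181145 col 297.21608133086875
37.1 disc 184.44504021447722 col 297.35746201966043
37.15 disc 184.432933478735 col 297.28516902944386
37.2 disc 184.4306715063521 col 297.2851179673321
37.25 disc 184.44573366654765 col 297.3498750446269
37.3 disc 184.4438302425107 col 297.35324536376606
37.35 disc 184.44365065190212 col 297.35024111448473
37.4 disc 184.44466227054002 col 297.3468187488861
37.45 disc 184.44605475040257 col 297.3551619252102
37.5 disc 184.44022127052105 col 297.35314061384724
37.55 disc 184.44793713163065 col 297.34970530451864
37.6 disc 184.44599178718087 col 297.35618639528656
37.65 disc 184.442681404885 col 297.35603494384026
37.7 disc 184.4416116954894 col 297.34408985558923
37.75 disc 184.44829433827468 col 297.3482764779425
37.8 disc 184.4481772694782 col 297.35471765546816
the job is handed in; nothing more can be done
None
```

The bare valve is hanging by its eye bolt on the scale hook, level and almost still, and I handed the job in at about 38 s. I gripped it by its near bar and passed the eye over the hook tip. I then lowered it at about 12 mm/s or slower until the wrist carried nothing (0.03 ± 0.1 N), and only then let go and backed away.

**Last checks:**
- **Pointer:** the disc was steady to about 0.03 px up and down. It read about 0.5 px lower once the arm was away than just after release; part of that may be the wrist blocking the view.
- **Sway:** a trace of sideways sway remained, about 0.1 px (roughly 0.3 mm), and was dying out.
- **Level:** the two holes on top of the block were within 0.5 mm of each other in height over 44 mm.
- **Weight:** the wrist force before lowering gave about 2.9 N (0.29 kg), matching the roughly 35 mm the spring drew out, well short of its stop.
- **Surroundings:** the gripper was open and clear of everything. The other objects looked unmoved in the last full overhead picture, except the blue valve, which the arm partly hid.

No check failed. While the fingers closed on the valve in its nest, the wrist briefly read 6.3 N, which is far below the limits.

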